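Line up the seasonings by height

ROBOT

A 6-joint arm with a two-finger parallel gripper is mounted at the origin on the work surface; the furniture and walls round the work are solid. World frame = base frame: x ahead of the robot, y to its left, z up, the work surface at z = 0. Lengths are in mm, angles in rad, forces in N, time in s.
With the tool pointing down it reaches from about 150 to 775 mm from the base axis. Payload 6.1 kg.
Tool frame: the origin (TCP) lies between the finger pads; the fingertips stand 11 mm ahead of it and the grasp point (between the pads) lies 8 mm behind it; z points along the fingers, y is the line along which they close (so a half turn about z gives the same grasp; the last joint's range is limited). The gripper opens to 85 mm and grips with 20 to 120 N. Pads are 22 mm wide; open, the fingers measure 114 mm over their backs; the gripper's body (76 mm by 85 mm) begins 54 mm behind the grasp point. The pads swing forward as they close: fully open they stand 13 mm farther back than shut.
Start: joints at [-1.151, 0.126, -0.04, 1.405, 0, 1.571], TCP at [213.97, -479.401, 209.195] pointing down, gripper open.
Joint ranges: [-2.72, 2.72], [-0.95, 1.95], [-1.27, 1.35], [-1.78, 2.02], [-1.46, 1.47], [-3.14, 3.14]. Speed limits (rad/s): [2.39, 2.39, 3.01, 3.14, 3.14, 3.14].

INTERFACE

Orientations are given as a rotation vector (axis times angle).
In Python, from workcell import arm gives the robot as it stands. The module is installed in compiled form; this text tells all that it offers. Calls block until the motion is done:
- arm.move_ptp(position, orientation): joint-space move of the TCP to a pose.
- arm.servo_line(position, ori=None, rate=150): straight line of the TCP; ori=None keeps the orientation; rate is the mean speed in mm/s.
- arm.move_j(angles): joint-space move.
- arm.open_gripper() and arm.grasp(newtons=None): open the fingers fully, or close them until they stop; newtons is the grip in N (None keeps the last).
- arm.hold(seconds).
- arm.inverse_kinematics(position, orientation): joint angles nearest the present ones, or None.
- arm.get_obs(): the state.
- arm.capture(name): name is "scene" or "top" or "wrist"; returns a dict with "image" (384x512x3 uint8, blue, green, red), "fx", "fy", "cx", "cy" (pixels), "D" ([k1, k2, p1, p2, k3] as OpenCV has them; the pictures are not rectified), "R" (3x3) and "t" (3): a world point X has camera coordinates R X + t. Camera axes: x right, y down, z forward; pixel columns grow to the right and rows downward; lengths in mm; the calibration is good to about 2 mm. A picture is of the moment at which its call begins. There is no depth.
A pose or a line that the arm cannot do raises arm.IKError and nothing moves.
- arm.hand_in(): hands the job in; it is judged then, once.
The state is a dict: "time_s": time; "qpos": joint angles; "joint_vel": joint speeds; "tau": joint torques, N m; "position": TCP position; "eef_rot": TCP orientation; "force": force on the tool from outside, world axes, zero at the start; "wrist_torque": the same for the moment, N m; "width": opening from 0.0 (shut) to 1.0 (fully open); "grasp_force": force on a finger pad.
Only numpy, scipy, OpenCV 4.12 (cv2) and the standard library are available. Lean on these libraries where they do the work, as an engineer would, in place of code of your own. Each camera call takes 0.05 s, during which the arm holds its last target. There are 200 camera calls.

TASK

Line the four seasonings up by height on the low wooden ledge, one standing upright in the middle of each round dark pad: the tallest on the pad next to the jam jar, stepping down to the shortest on the pad next to the mug. Do not knock any of them over, and leave the jam jar and the mug where they stand.

Things in the scene. Friction and masses are not known exactly. Their poses are not given: they have to be found in the camera images.
- pepper_mill: Dark brown wooden pepper mill, the tallest seasoning: 170 mm high, round, at most 58 mm across (about 46 to 50 mm across the head, 125 to 155 mm up; a small metal knob on top). One rigid piece here. Origin: centre of its underside, z up.
- spice_jar: Round glass spice jar with a black screw cap, the second tallest: 105 mm high, 41 mm across all the way up. Origin: centre of its underside, z up.
- salt_shaker: Clear salt shaker with a domed grey top, the third tallest: 90 mm high, round, 44 mm across at the widest, narrowing to 34 mm at the top. Origin: centre of its underside, z up.
- small_jar: Small squat glass jar with a plain metal lid, the shortest seasoning: 62 mm high, round, 56 mm across. Origin: centre of its underside, z up.
- ledge: Low wooden board fixed to the worktop, 110 x 370 mm, 18 mm high, flat on top, with four flush round dark rubber pads of 70 mm in a row along its y axis, centred at y = -135, -45, +45, +135 mm, x = 0. Keep the arm clear of the wall cabinets, which begin 0.57 m ahead of the robot, 0.5 m up. Origin: centre of its underside, z up.
- jam_jar: Square-shouldered jam jar with a yellow-gold lid, 71 x 71 x 110 mm, loose, standing on the worktop just beyond one end of the ledge (either end; it marks the tall end of the row). Not to be moved. Origin: centre of its underside, z up.
- mug: Cream mug with an ochre band and a handle, 83 x 115 x 86 mm, loose, standing on the worktop just beyond the other end of the ledge (marks the short end). Not to be moved. Origin: under the middle of its outline, handle included: the cup's axis lies 16 mm to its +y side, the handle points to -y; z up.
Not all that is in view belongs to the job. Leave any orange or red look-alike of the spice_jar alone.

How it is judged (in metres and radians):
At the end, for the whole second after the job is handed in: Pepper mill, spice jar, salt shaker, small jar stand in this order from the jam jar's end to the mug's, each on its own pad, released, still, upright (0.1 rad), its middle within 15 mm of the pad's along and across the ledge, its foot on the board (within 5 mm) (((y of jam_jar in the frame of ledge above 0 m and y of pepper_mill in the frame of ledge between 0.12 and 0.15 m and y of spice_jar in the frame of ledge between 0.03 and 0.06 m and y of salt_shaker in the frame of ledge between -0.06 and -0.03 m and y of small_jar in the frame of ledge between -0.15 and -0.12 m) or (y of jam_jar in the frame of ledge below 0 m and y of pepper_mill in the frame of ledge between -0.15 and -0.12 m and y of spice_jar in the frame of ledge between -0.06 and -0.03 m and y of salt_shaker in the frame of ledge between 0.03 and 0.06 m and y of small_jar in the frame of ledge between 0.12 and 0.15 m)) and x of pepper_mill in the frame of ledge between -0.015 and 0.015 m and z of pepper_mill in the frame of ledge between 0.013 and 0.023 m and angle between each of pepper_mill, spice_jar, salt_shaker, small_jar's own z axis and vertical below 0.1 rad and linear speed of each of pepper_mill, spice_jar, salt_shaker, small_jar below 0.02 m/s and x of spice_jar in the frame of ledge between -0.015 and 0.015 m and z of spice_jar in the frame of ledge between 0.013 and 0.023 m and x of salt_shaker in the frame of ledge between -0.015 and 0.015 m and z of salt_shaker in the frame of ledge between 0.013 and 0.023 m and x of small_jar in the frame of ledge between -0.015 and 0.015 m and z of small_jar in the frame of ledge between 0.013 and 0.023 m); the robot touches nothing.
It fails at once if a seasoning is knocked over or tipped beyond 0.7 rad (angle between any of pepper_mill, spice_jar, salt_shaker, small_jar's own z axis and vertical above 0.7 rad).
It fails at once if the jam jar or the mug is shifted by more than 25 mm (distance of any of jam_jar, mug from where it was at the start of the episode above 0.025 m).
It also fails if it takes over 122 s, if anything falls off the work surface, if the arm or the gripper's body presses on something with over 40 N, if the wrist force passes 120 N, or if a joint passes its speed limit or range.

## Working session

There is one attempt and no reset: what is moved stays moved. The work goes in short steps, each a Python script; the robot and the scene stay as the last script left them, time stands still between calls to the robot, and variables do not carry over. Pictures are saved under pics/ and viewed, at most 14 in all, crops included, and the job is handed in when it is done.

```bash
mkdir -p pics; cat > h.py <<'E'
import numpy as np, cv2
from workcell import arm
def ray(c,uv):
    K=np.array([[c["fx"],0,c["cx"]],[0,c["fy"],c["cy"]],[0,0,1.]])
    p=cv2.undistortPoints(np.array([[uv]],float),K,np.array(c["D"],float))[0,0]
    R=np.array(c["R"]);t=np.array(c["t"]).ravel()
    return -R.T@t, R.T@np.array([p[0],p[1],1])
def at_z(c,uv,z):
    o,d=ray(c,uv); return o+d*(z-o[2])/d[2]
def proj(c,X):
    K=np.array([[c["fx"],0,c["cx"]],[0,c["fy"],c["cy"]],[0,0,1.]])
    R=np.array(c["R"],float);t=np.array(c["t"],float)
    return cv2.projectPoints(np.array(X,float).reshape(-1,1,3),cv2.Rodrigues(R)[0],t,K,np.array(c["D"],float))[0][:,0]
E
python3 - <<'E'
from h import *
import pickle
for n in("scene","top"):
    c=arm.capture(n);pickle.dump(c,open(n+".pkl","wb"))
    cv2.imwrite(f"pics/{n}0.png",cv2.resize(c["image"],(800,600),interpolation=cv2.INTER_CUBIC))
    o,d=ray(c,(256,192));print(n,o,d)
s=arm.get_obs();print(s["time_s"],s["eef_rot"],s["width"])
E
```

```text
scene [-735.85007987 -738.40785705 1261.45231796] [ 0.63474704  0.35903795 -0.68427446]
top [-440.83966827 -108.06697794 1503.6012412 ] [ 0.504219   -0.00854696 -0.86378936]
0.1 [-3.07122389e+00 -6.54283841e-01  4.97098691e-04] 0.999776151158569
```

View pics/scene0.png

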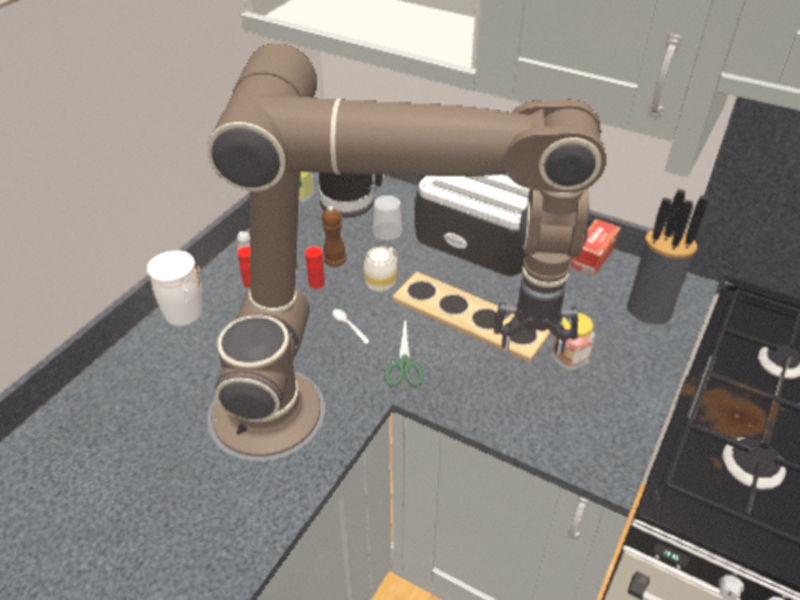

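View pics/top0.png

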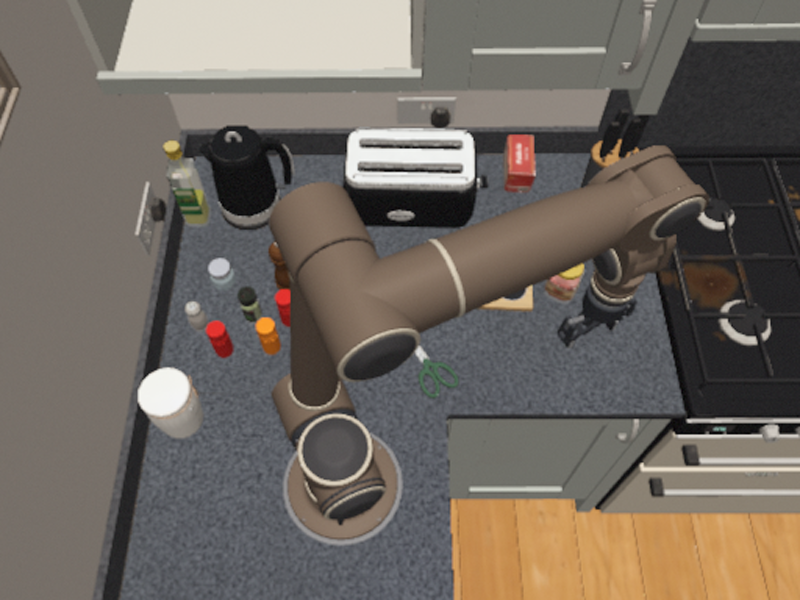

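The mill is at top-view px (280,265), the small jar at (220,270), the spice jar with black cap at (248,303) and the salt shaker at (195,314). The look-alikes are red (285,307), red (220,338) and orange (267,337). The arm hides the ledge and mill, so I'm swinging it aside.

```bash
python3 - <<'E'
from h import *
import pickle
arm.move_j([-2.0,0.126,-0.04,1.405,0,1.571])
c=arm.capture("top");pickle.dump(c,open("top.pkl","wb"))
im=c["image"]
cv2.imwrite("pics/topL.png",cv2.resize(im[130:250,95:255],(800,600),interpolation=cv2.INTER_CUBIC))
cv2.imwrite("pics/topR.png",cv2.resize(im[130:250,220:380],(800,600),interpolation=cv2.INTER_CUBIC))
print(arm.get_obs()["time_s"])
E
```

```text
1.7417
```

View pics/topL.png

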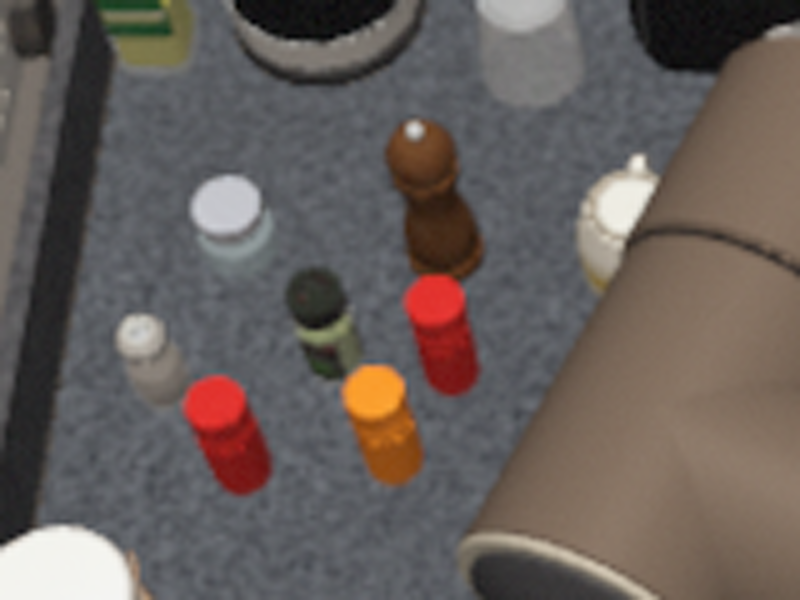

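View pics/topR.png

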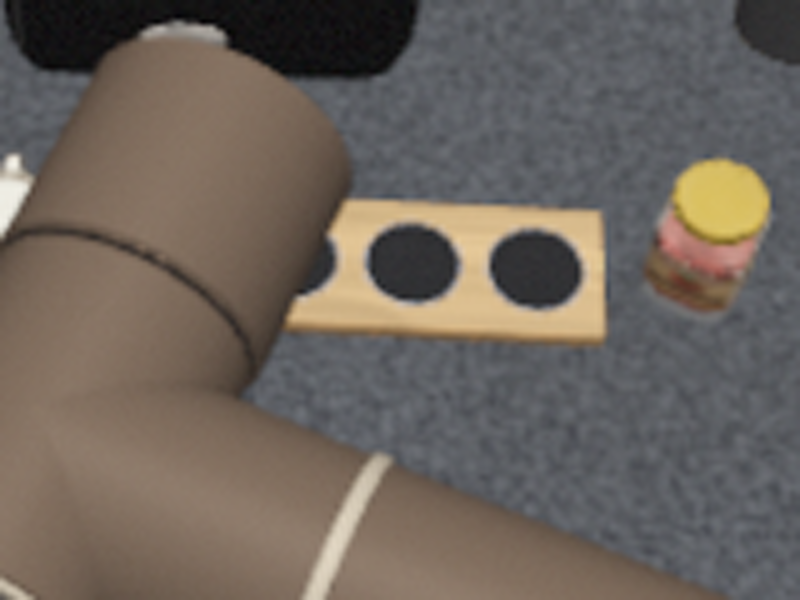

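Left crop: cap tops small jar (226,206), spice (315,290), shaker (143,328), mill knob (414,130). Right crop: pads (412,262), (536,268), with the jam jar on the right, so tall goes to the right end. The red and orange jars are the look-alikes; the black cap with green contents is the spice jar.

```bash
python3 - <<'E'
from h import *
import pickle
from scipy.spatial.transform import Rotation as Ro
c=pickle.load(open("top.pkl","rb"))
def L(n,u,v,z,ox=95): 
    p=at_z(c,(ox+(u+.5)/5-.5,130+(v+.5)/5-.5),z);print(n,p.round(1),"r",np.hypot(p[0],p[1]).round());return p
L("small",226,206,62);L("spice",315,290,105);L("spicebase",333,362,0);L("salt",143,328,88);L("mill",414,130,168);L("millbase",443,258,0)
L("red1",435,299,105);L("red2",216,402,105);L("orange",375,391,105);L("mug",635,205,86)
a=L("padB",412,262,18,220);b=L("padA",536,268,18,220);print(np.linalg.norm(a-b))
for n,u,v in(("TR",604,210),("BR",606,335),("T",345,200),("Bm",290,325)):L(n,u,v,18,220)
L("jam",721,200,110,220)
L("kettle",325,75,0);L("glass",528,105,0);L("toaster",60,65,0,220)
s=arm.get_obs()
print(Ro.from_rotvec(s["eef_rot"]).as_matrix().round(3).tolist())
c=arm.capture("wrist");o,d=ray(c,(256,192));print(o-s["position"],d,c["fx"])
E
```

```text
small [493.  299.7  62. ] r 577.0
spice [395.6 217.8 105. ] r 452.0
spicebase [397.1 223.2  -0. ] r 456.0
salt [375.9 338.5  88. ] r 506.0
mill [485.5 147.2 168. ] r 507.0
millbase [485.6 148.9   0. ] r 508.0
red1 [387.8 134.2 105. ] r 410.0
red2 [308.3 276.2 105. ] r 414.0
orange [316.  169.7 105. ] r 359.0
mug [ 4.76e+02 -2.00e-01  8.60e+01] r 476.0
padB [ 467.7 -292.3   18. ] r 552.0
padA [ 461.9 -382.8   18. ] r 600.0
90.70840159503513
TR [ 512.  -437.6   18. ] r 674.0
BR [ 405.  -428.4   18. ] r 589.0
T [ 522.4 -245.5   18. ] r 577.0
Bm [ 414.9 -200.9   18. ] r 461.0
jam [ 460.7 -499.6  110. ] r 680.0
kettle [655.  253.3   0. ] r 702.0
glass [624.8  92.2   0. ] r 632.0
toaster [662.1 -29.3   0. ] r 663.0
[[0.91, -0.415, 0.0], [-0.415, -0.91, 0.0], [0.0, -0.0, -1.0]]
[ 73.70206447 -34.37554409 165.4093812 ] [-0.27022113  0.13516947 -0.95338877] 290.8756034821119
```

Everything can be gripped with the fingers closing along world x. I'll refine the positions with wrist views over the ledge, then over the cluster.

```bash
cat >> h.py <<'E'
from scipy.spatial.transform import Rotation as Ro
D=Ro.from_matrix(np.array([[0,-1,0],[-1,0,0],[0,0,-1.]]).copy()).as_rotvec()  # fingers close along world x, camera on -y side
E
python3 - <<'E'
from h import *
import pickle
print(Ro.from_rotvec(D).as_matrix().round(2).tolist())
for n,p in(("wl",(430,-200,290)),("wc",(400,170,300))):
    q=arm.inverse_kinematics(p,D);print(n,np.round(q,2))
    arm.move_ptp(p,D);arm.hold(.2)
    c=arm.capture("wrist");pickle.dump(c,open(n+".pkl","wb"))
    cv2.imwrite(f"pics/{n}.png",cv2.resize(c["image"],(800,600),interpolation=cv2.INTER_CUBIC))
print(arm.get_obs()["time_s"])
E
```

```text
[[0.0, -1.0, -0.0], [-1.0, 0.0, -0.0], [0.0, 0.0, -1.0]]
wl [-0.44  0.04  0.05  1.57  0.   -2.01]
wc [ 0.4  -0.03 -0.    1.6   0.   -1.17]
6.6833
```

View pics/wl.png

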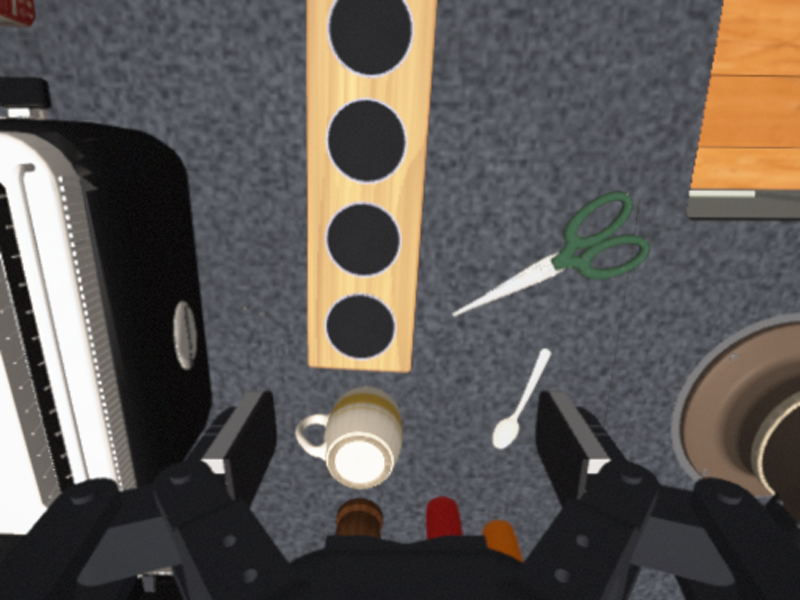

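View pics/wc.png

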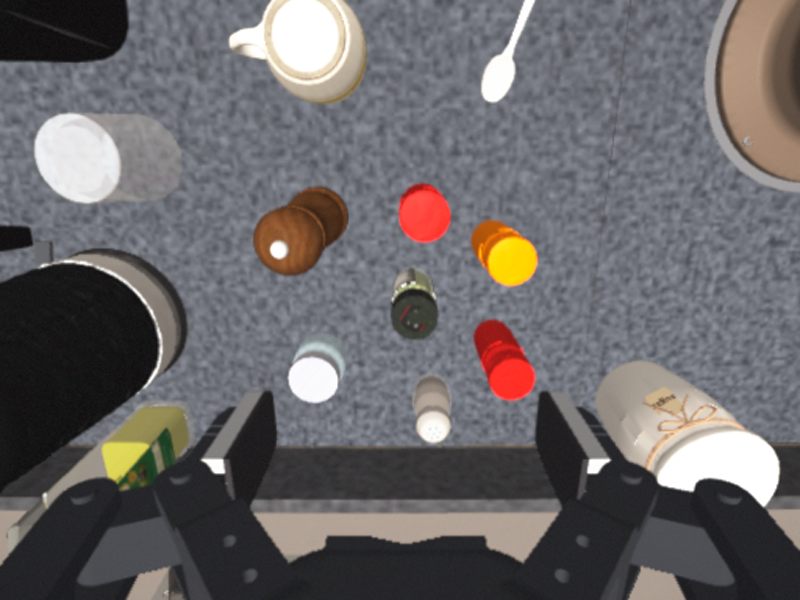

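Ledge view: pads at (370,31),(367,140),(363,240),(361,326). Cluster view: mill knob (279,250), spice cap (414,315), salt top (433,428), small lid (314,378), plus the upstand edge behind the salt at row 447.

```bash
python3 - <<'E'
from h import *
import pickle
def f(c,n,u,v,z): 
    p=at_z(c,((u+.5)*.64-.5,(v+.5)*.64-.5),z);print(n,p.round(1));return p
c=pickle.load(open("wl.pkl","rb"))
# refine pads by dark-blob centroid
P=[f(c,"pad",*uv,18)[:2] for uv in((367,140),(363.5,240),(361,326))]
f(c,"padA",370,31,18);f(c,"mugaxis",360,462,86);f(c,"edge",310,363,18);f(c,"edge",411,371,18)
g=c["image"].max(2);m=(g<65).astype(np.uint8)
n,l,s,ce=cv2.connectedComponentsWithStats(m)
for i in range(1,n):
    if 800<s[i,4]<4000:print(ce[i]/.64,s[i],at_z(c,ce[i],18).round(1))
c=pickle.load(open("wc.pkl","rb"))
f(c,"mill",279,250,169);f(c,"spice",414,315,105);f(c,"salt",433,428,89);f(c,"small",314,378,62)
f(c,"upstand",433,447,0);f(c,"wall",433,500,40);f(c,"red2",511,379,105);f(c,"red1",424,214,105);f(c,"mug",308,35,86)
E
```

```text
pad [ 465.7 -295.6   18. ]
pad [ 471.5 -204.3   18. ]
pad [ 476.6 -115.3   18. ]
padA [ 461.  -383.3   18. ]
mugaxis [ 4.748e+02 -4.000e-01  8.600e+01]
edge [532.  -73.4  18. ]
edge [425.  -64.1  18. ]
[369.79663196  32.81328399] [ 212    0   50   47 1993] [ 461.  -381.7   18. ]
[365.68477236 140.02896013] [ 211   65   47   50 1856] [ 466.7 -295.3   18. ]
[362.38950967 238.96972982] [ 210  132   44   43 1499] [ 472.3 -205.    18. ]
[359.55001007 325.97199839] [ 210  190   41   38 1241] [ 477.8 -115.    18. ]
mill [484.8 146.8 169. ]
spice [394.2 215.  105. ]
salt [375.1 335.5  89. ]
small [491.8 296.1  62. ]
upstand [368.6 420.5   0. ]
wall [370.  463.8  40. ]
red2 [308.2 275.  105. ]
red1 [386.7 131.1 105. ]
mug [473.2   2.   86. ]
```

```bash
cat >> h.py <<'E'
PAD=dict(A=(461.5,-383.5),B=(467,-294.5),C=(472.3,-204.5),D=(477.8,-115))
def go(p,rate): arm.servo_line([float(v) for v in p],D,rate)
def state(n):
    s=arm.get_obs();print(n,round(s["time_s"],1),np.round(s["position"],1),"F",np.round(s["force"],1),"w",round(s["width"],3),"g",round(s["grasp_force"],1))
def pick(xy,zg,up,force=40):
    z=zg-8
    go((*xy,z+up),250); go((*xy,z),110); state("down"); arm.grasp(force); arm.hold(.2); state("grip")
    go((*xy,z+8),40); state("lift"); go((*xy,z+up),180)
def place(pad,zg,up,dx=0,dy=0):
    z=zg-8+18; x,y=PAD[pad]; x+=dx;y+=dy
    go((x,y,z+up),300); arm.hold(.2); state("above"); go((x,y,z+12),150); go((x,y,z+.5),30); arm.hold(.3); state("set")
    arm.open_gripper(); arm.hold(.2); state("open"); go((x,y,z+up),150)
E
python3 - <<'E'
from h import *
pick((485,147),140,130)
c=arm.capture("wrist");cv2.imwrite("pics/m1.png",c["image"])
state("up")
E
```

```text
down 8.6 [485.5 147.2 132.8] F [-0.3 -0.4  0.1] w 0.999 g 0.0
grip 9.5 [486.9 147.8 135.8] F [-3.2 -0.2 19.1] w 0.102 g 51.1
lift 9.8 [484.8 146.9 139.6] F [ 0.1 -0.1 -2.2] w 0.102 g 46.9
up 10.7 [484.5 146.8 260.4] F [-0.2 -0.2 -2.8] w 0.102 g 46.9
```

View pics/m1.png

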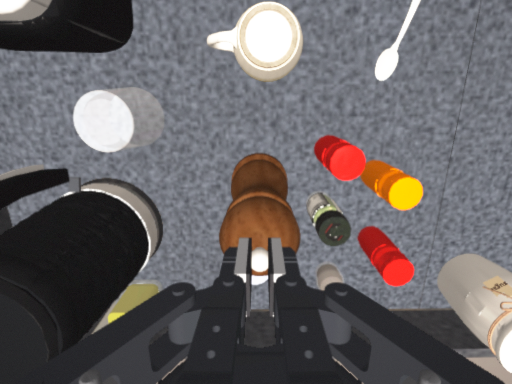

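The grip closed to about 9 mm, so it's on something thin (the knob?) and not on the head. I'm checking the geometry before moving on.

```bash
python3 - <<'E'
from h import *
s=arm.get_obs();p=np.array(s["position"])
c=arm.capture("wrist");print("tcp,grasp,tip px",proj(c,[p,p+[0,0,8],p-[0,0,11]]).round())
for zb in(0,100,130): print(zb,"base,head,knob",proj(c,[[p[0],p[1],zb],[p[0],p[1],zb+140],[p[0],p[1],zb+168]]).round().tolist())
a=cv2.resize(c["image"][140:340,160:360],(400,400),interpolation=cv2.INTER_CUBIC)
d=arm.capture("top");u,v=proj(d,[p])[0].astype(int);print("top tcp",u,v)
b=cv2.resize(d["image"][v-50:v+50,u-50:u+50],(400,400),interpolation=cv2.INTER_CUBIC)
cv2.imwrite("pics/chk.png",np.hstack([a,b]))
print(s["wrist_torque"],s["force"],s["grasp_force"])
E
```

```text
tcp,grasp,tip px [[260. 236.]
 [261. 242.]
 [260. 229.]]
0 base,head,knob [[260.0, 158.0], [260.0, 184.0], [260.0, 192.0]]
100 base,head,knob [[260.0, 174.0], [260.0, 223.0], [261.0, 242.0]]
130 base,head,knob [[260.0, 181.0], [261.0, 243.0], [261.0, 269.0]]
top tcp 173 139
[-0.00849284  0.00635118  0.00116343] [-0.19477823 -0.24226853 -2.81207426] 46.92805096987286
```

View pics/chk.png

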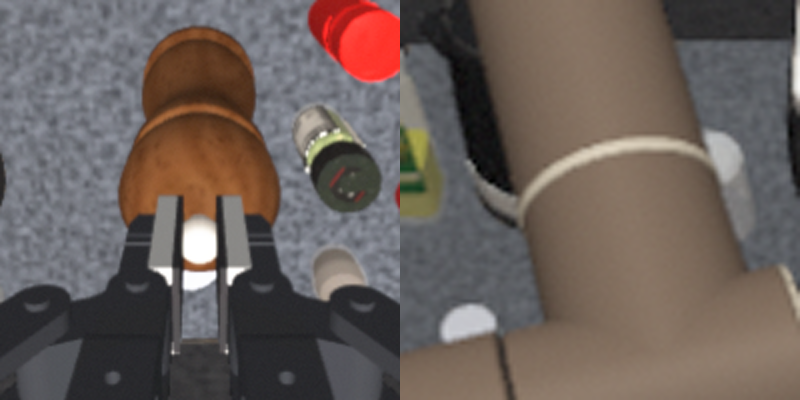

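The wrist crop shows the pads on the knob (about 10 mm gap), but the mill's apparent height is ambiguous. I'm taking a side view from the scene camera.

```bash
python3 - <<'E'
from h import *
s=arm.get_obs();p=np.array(s["position"])
d=arm.capture("scene");u,v=proj(d,[p])[0].astype(int);print("tcp",u,v)
for zb in(100,130): print(zb,proj(d,[[p[0],p[1],zb],[p[0],p[1],zb+140],[p[0],p[1],zb+168]]).round(1).tolist())
x0,y0=u-48,v-36;print(x0,y0)
cv2.imwrite("pics/chk2.png",cv2.resize(d["image"][y0:y0+72,x0:x0+96],(800,600),interpolation=cv2.INTER_CUBIC))
E
```

```text
tcp 209 111
100 [[212.5, 146.2], [210.2, 116.2], [209.7, 109.8]]
130 [[212.0, 140.0], [209.7, 109.3], [209.2, 102.7]]
161 75
```

View pics/chk2.png

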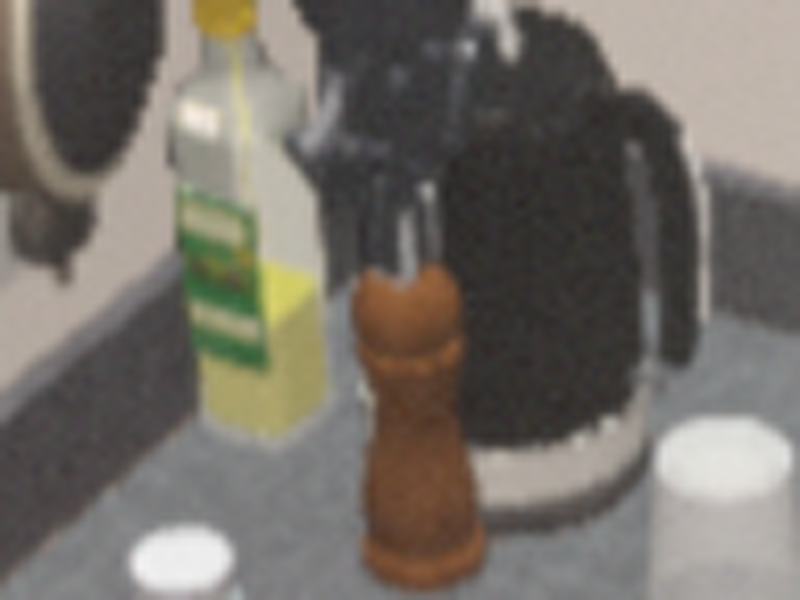

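The mill hangs vertically, held at its knob, with its foot at about z≈120–130 for TCP 260. That's usable: carry it gently and set it down by force contact.

```bash
cat >> h.py <<'E'
def touch_place(pad,zstart,zmin,up=130,rate=200,dx=0,dy=0):
    x,y=PAD[pad];x+=dx;y+=dy
    zc=arm.get_obs()["position"][2]
    go((x,y,zc),rate); arm.hold(.3); go((x,y,zstart),120); arm.hold(.2)
    f0=arm.get_obs()["force"][2]; state("above"); z=zstart
    while z>zmin:
        z-=1.5; go((x,y,z),25)
        if arm.get_obs()["force"][2]-f0>2: break
    arm.hold(.2); state("set"); return x,y,z
E
python3 - <<'E'
from h import *
x,y,z=touch_place("A",172,144)
c=arm.capture("wrist");d=arm.capture("scene");p=[x,y,z];u,v=proj(d,[p])[0].astype(int)
cv2.imwrite("pics/m2.png",np.hstack([cv2.resize(c["image"][60:340,116:396],(400,400)),cv2.resize(d["image"][v-35:v+45,u-40:u+40],(400,400),interpolation=cv2.INTER_CUBIC)]))
E
```

```text
above 15.0 [ 461.9 -383.8  172.9] F [-0.3  0.2 -2.2] w 0.106 g 46.9
set 18.5 [ 461.9 -384.   154.1] F [-1.1  0.2  6.6] w 0.101 g 49.3
```

View pics/m2.png

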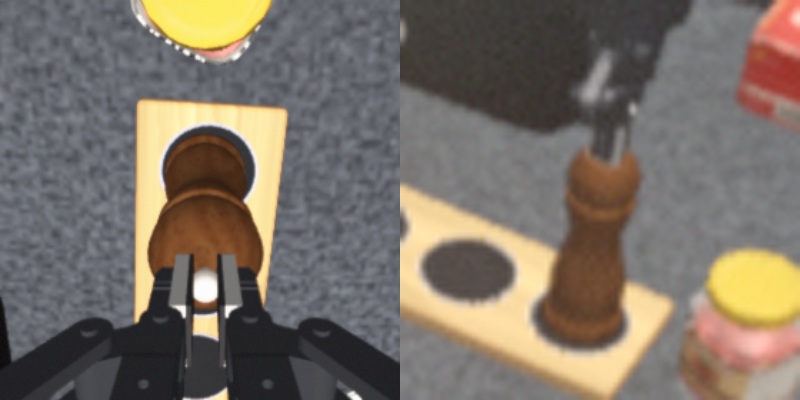

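The mill stands centred on its pad. I'll release it, then take the spice jar, going lower because the pads seem to bite higher than nominal.

```bash
python3 - <<'E'
from h import *
arm.open_gripper();arm.hold(.2);state("open")
go((461.5,-383.5,270),130)
go((395,216,270),350)
c=arm.capture("wrist")
pick((394.7,216),60,150)
state("up")
d=arm.capture("wrist")
cv2.imwrite("pics/s1.png",np.hstack([cv2.resize(c["image"],(400,300)),cv2.resize(d["image"],(400,300))]))
E
```

```text
open 19.5 [ 461.5 -383.5  152.5] F [ 0.7  0.5 -0.9] w 1.002 g 0.0
down 24.4 [395.2 216.3  52.6] F [ 0.5 -0.1  0.5] w 1.0 g 0.0
grip 25.1 [394.7 216.1  52.4] F [-1.5  0.4  7.2] w 0.461 g 40.0
lift 25.5 [394.9 216.1  60.1] F [ 0.1  0.3 -1.7] w 0.463 g 40.3
up 26.4 [394.3 215.8 200.9] F [-0.3  0.7 -0.6] w 0.465 g 40.4
```

View pics/s1.png

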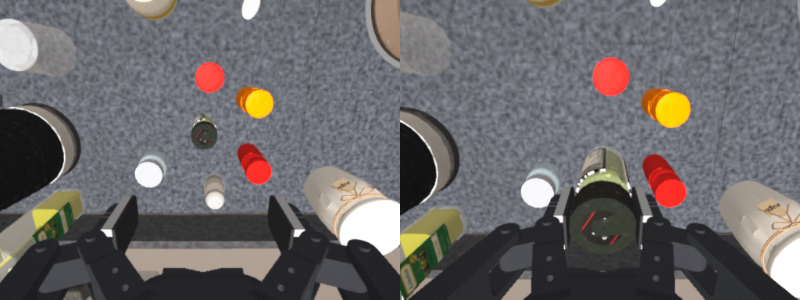

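The spice jar is firmly held at 41 mm and upright. Next I place it on pad B and go on to the salt shaker.

```bash
python3 - <<'E'
from h import *
x,y,z=touch_place("B",80,66,rate=300)
arm.open_gripper();arm.hold(.2);state("open")
go((x,y,250),200)
c=arm.capture("wrist")
go((375.3,337,230),350)
pick((375.3,337),45,150)
state("up")
d=arm.capture("wrist")
cv2.imwrite("pics/s2.png",np.hstack([cv2.resize(c["image"],(400,300)),cv2.resize(d["image"],(400,300))]))
E
```

```text
above 30.0 [ 467.4 -294.8   80.7] F [ 0.7 -0.  -0.7] w 0.464 g 40.4
set 31.9 [ 467.2 -294.8   70.4] F [-1.5  1.1  5.5] w 0.461 g 41.0
open 32.6 [ 467.  -294.5   69.5] F [ 0.2 -0.1  0.4] w 0.999 g 0.0
down 37.6 [375.7 337.4  37.7] F [-0.6  0.4  0.4] w 1.001 g 0.0
grip 38.3 [375.4 337.2  37.3] F [-2.5 -0.7  4.4] w 0.378 g 39.2
lift 38.6 [375.4 337.1  45.1] F [-0.9  0.4 -2. ] w 0.377 g 39.1
up 39.6 [374.9 336.6 185.9] F [-0.1  0.2 -0.7] w 0.378 g 39.1
```

View pics/s2.png

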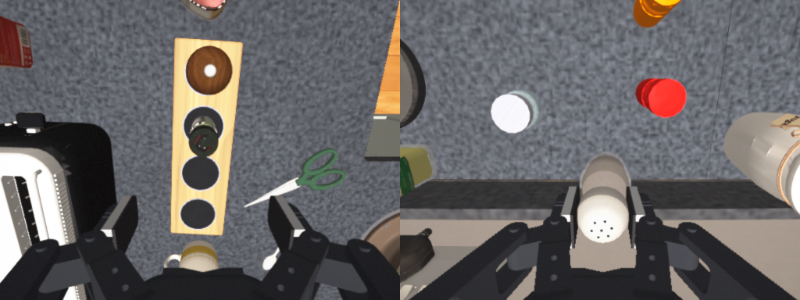

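The mill and spice jar stand on pads A and B, and the salt shaker is held upright. Next is pad C, then the small jar, gripped low.

```bash
python3 - <<'E'
from h import *
x,y,z=touch_place("C",66,51,rate=300)
arm.open_gripper();arm.hold(.2);state("open")
go((x,y,220),200)
go((492,297.5,190),350)
pick((492,297.5),32,150)
state("up")
x,y,z=touch_place("D",52,36,rate=300)
arm.open_gripper();arm.hold(.2);state("open")
go((x,y,250),200)
go((440,-170,290),250); arm.hold(.2)
c=arm.capture("wrist");import pickle;pickle.dump(c,open("end.pkl","wb"))
cv2.imwrite("pics/e.png",cv2.resize(c["image"],(800,600),interpolation=cv2.INTER_CUBIC))
state("end")
E
```

```text
above 43.3 [ 472.8 -204.7   66.7] F [ 0.  -0.1 -1. ] w 0.375 g 39.1
set 45.5 [ 472.5 -205.    55.3] F [-3.1 -0.1  7.9] w 0.376 g 40.4
open 46.2 [ 472.3 -204.5   54. ] F [ 0.6 -0.7 -0.3] w 1.003 g 0.0
down 50.6 [492.5 297.8  24.8] F [-0.4  0.3  0.5] w 0.999 g 0.0
grip 51.2 [492.3 297.7  24.7] F [-0.3 -0.6  4.5] w 0.568 g 41.0
lift 51.6 [492.  297.5  32. ] F [ 0.1 -0.9 -1.1] w 0.568 g 41.4
up 52.5 [491.5 297.2 172.7] F [-0.6  1.4 -2.2] w 0.56 g 41.4
above 55.7 [ 478.3 -115.1   52.7] F [ 0.   0.1 -1. ] w 0.569 g 41.4
set 57.6 [ 478.  -115.1   42.6] F [-2.4  0.7  7.1] w 0.564 g 42.2
open 58.3 [ 477.8 -115.    41.4] F [-0.3 -0.6 -0.5] w 0.996 g 0.0
end 60.2 [ 440.  -169.3  289. ] F [-0.1 -0.5  0. ] w 1.0 g 0.0
```

View pics/e.png

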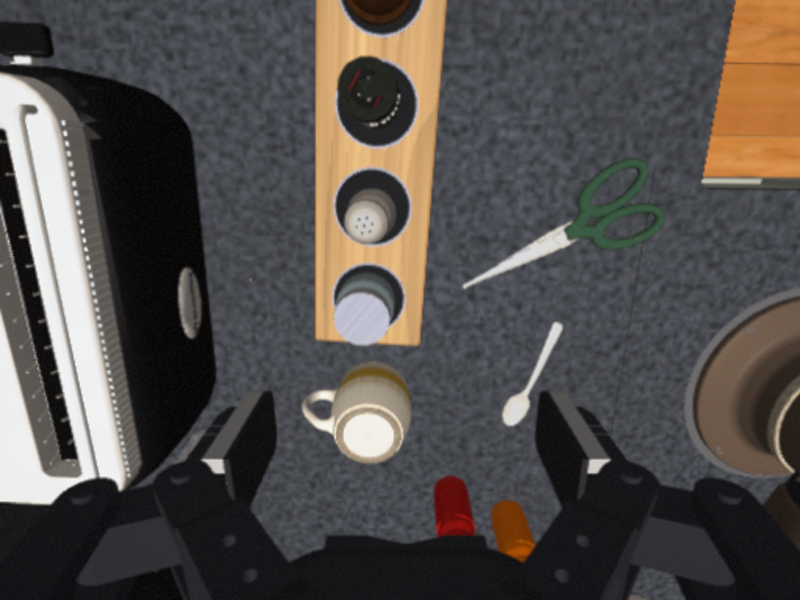

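```bash
python3 - <<'E'
from h import *
import pickle
c=pickle.load(open("end.pkl","rb"))
def f(c,n,u,v,z): print(n,at_z(c,((u+.5)*.64-.5,(v+.5)*.64-.5),z).round(1))
f(c,"small",362,318,80);f(c,"salt",366,225,107);f(c,"spice",367,88,123)
for n,u,v in(("padB",376,103),("padC",372,207),("padD",369,299)):f(c,n,u,v,18)
go((440,-300,300),250);arm.hold(.2)
c=arm.capture("wrist")
cv2.imwrite("pics/e2.png",cv2.resize(c["image"],(800,600),interpolation=cv2.INTER_CUBIC))
pickle.dump(c,open("end2.pkl","wb"))
E
```

```text
small [ 478.5 -115.6   80. ]
salt [ 470.6 -200.6  107. ]
spice [ 466.4 -293.9  123. ]
padB [ 466.8 -295.3   18. ]
padC [ 472.2 -204.6   18. ]
padD [ 477.1 -113.5   18. ]
```

View pics/e2.png

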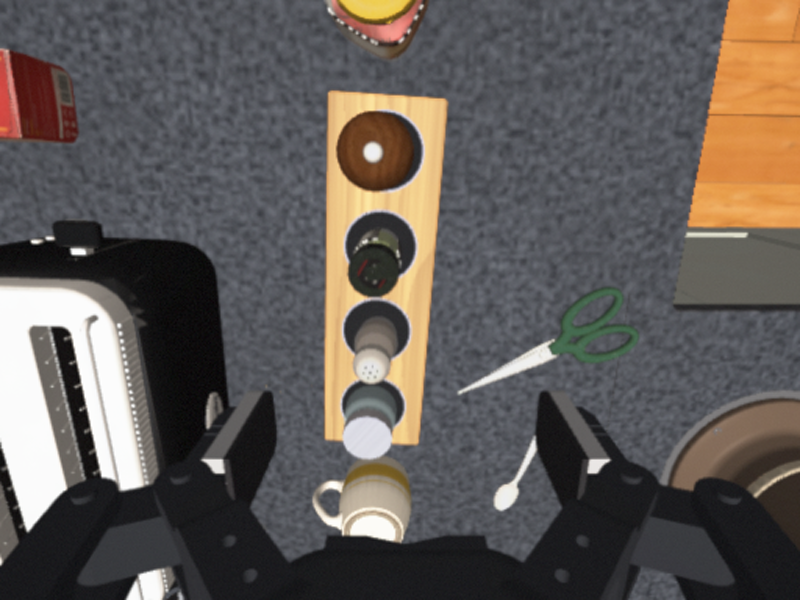

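The four stand upright in order, each within a few mm of its pad centre. I'll check the mill's knob (373,152) against its pad (380,150) and hand in.

```bash
python3 - <<'E'
from h import *
import pickle
c=pickle.load(open("end2.pkl","rb"))
a=[at_z(c,((u+.5)*.64-.5,(v+.5)*.64-.5),z) for u,v,z in((373,152,186),(380,149.5,18))]
print(np.round(a,1))
if np.abs(a[0]-a[1])[:2].max()<10: print(arm.hand_in())
E
```

```text
[[ 460.2 -382.3  186. ]
 [ 465.3 -385.8   18. ]]
the job is handed in; nothing more can be done
None
```

The job is handed in, with the pepper mill, spice jar, salt shaker and small jar upright on their pads from the jam jar to the mug, each measured within about 6 mm of its pad centre; the verdict was not shown to me.

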